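# Hold a test coupon flush on a sloped pin stage

## Task

Set up the contact test: first stand the brass electrode upright on the copper earth plate, midway between its two binding posts, and let go of it. Then take the aluminium test coupon by its black grip, tilt it to match the slope of the pin stage's face, and press its flat underside gently onto the face, square and centred, until all four spring pins are pushed well in; finish while still holding it pressed there, and leave the other things on the bench alone.

Things in the scene. Friction and masses are not known exactly. Their poses are not given: they have to be found in the camera images.
- electrode_center (a point): Centre (half-way up) of the loose return electrode: an upright brass cylinder 36 mm across and 70 mm tall on a foot 46 mm across and 8 mm thick; about 0.4 kg; z up its axis. This point is 35 mm above its underside.
- earth_plate: Fixed copper plate lying on the bench, 84 mm (its x) by 200 mm (its y), 3 mm thick, with two upright binding posts, 26 mm across and 38 mm tall from the bench, at y = +80 and -80 mm. Origin: centre of its underside, so midway between the posts.
- coupon_center (a point): Centre (half-way up) of the loose test coupon: a flat aluminium plate 90 mm (its x) by 70 mm (its y) by 6 mm with an upright black grip in the middle of its top, 44 mm (x) by 20 mm (y), reaching 66 mm above the coupon's underside. About 0.14 kg. z points up the grip. This point is 33 mm above the underside. Lies flat, grip up; either way round is the same.
- stage: Base of the fixed pin stage: a plate 130 x 130 x 12 mm with two side cheeks (45 to 55 mm either side of its middle in y, rounded tops 108 mm above the bench) carrying a tilted face plate 100 mm (up the slope) by 80 mm (y), 20 mm thick. Origin: centre of the base's underside; x points up the slope's way, away from the low near edge, y along the tilt axis.
- stage_axis (a point): Middle of the tilt axis, which runs along y, 90 mm above the bench; axes as the base, not the face. The flat face lies 22 mm off it: its middle is at x = -22 sin t, z = +22 cos t mm from here at tilt t, the near (-x) edge low. t is locked for the run between 10 and 34 degrees from level and not reported: see or feel it. Pushing does not turn it.
- pin_near_left (a joint): How far the spring pin at the near (-x, lower) left (+y) corner of the stage's face is pushed in, in m: 0 out, 0.006 level with the face. Brass pin, 7 mm across, 6 mm proud, -34 mm up the slope and +24 mm along y from the face's middle; spring 0.3 N per mm.
- pin_near_right (a joint): How far the spring pin at the near (-x, lower) right (-y) corner of the stage's face is pushed in, in m: 0 out, 0.006 level with the face. Brass pin, 7 mm across, 6 mm proud, -34 mm up the slope and -24 mm along y from the face's middle; spring 0.3 N per mm.
- pin_far_left (a joint): How far the spring pin at the far (+x, higher) left (+y) corner of the stage's face is pushed in, in m: 0 out, 0.006 level with the face. Brass pin, 7 mm across, 6 mm proud, +34 mm up the slope and +24 mm along y from the face's middle; spring 0.3 N per mm.
- pin_far_right (a joint): How far the spring pin at the far (+x, higher) right (-y) corner of the stage's face is pushed in, in m: 0 out, 0.006 level with the face. Brass pin, 7 mm across, 6 mm proud, +34 mm up the slope and -24 mm along y from the face's middle; spring 0.3 N per mm.
- cell: Bystander, leave alone: battery cell, steel cylinder 34 mm across, 60 mm tall, standing between the stage and the plate. Origin at its underside.
- multimeter: Bystander, leave alone: yellow handheld multimeter lying flat, 150 x 78 x 34 mm (about 40 mm over its dial). Origin at its underside.
- mug: Bystander, leave alone: glass mug, 76 mm across, 110 mm tall, handle on its +y side. Origin at its underside.
- stamp: Bystander, leave alone: black and red office stamp, 70 x 45 mm, 85 mm tall. Origin at its underside.
- driver: Bystander, leave alone: screwdriver lying flat. Origin at its underside.
- jar: Bystander, leave alone: small round jar, 60 mm across, 75 mm tall. Origin at its underside.
There are look-alikes about, which are no part of the job. What is shaped like the part that bears coupon_center but turquoise is not meant. Several things look just like the part that bears electrode_center: the one meant starts farthest from the robot's base.

How it is judged (in metres and radians):
On the way, in this order (a step that is already met when the one before it is completed fails the run):
1. the electrode stands released on the earth plate midway between the posts (x of electrode_center in the frame of earth_plate between -0.018 and 0.018 m and y of electrode_center in the frame of earth_plate between -0.018 and 0.018 m and z of electrode_center in the frame of earth_plate between 0.033 and 0.042 m and angle between electrode_center's own z axis and vertical below 0.08 rad and contact force between electrode and the fingers below 0.05 N and linear speed of electrode below 0.02 m/s), for 0.2 s.
2. the coupon is held flush on the stage's face with all four pins pushed in (value of joint each of pin_near_left, pin_near_right, pin_far_left, pin_far_right above 0.0035 m and contact force between coupon and the fingers above 1 N and contact force between coupon and stage above 2 N and contact force between the fingers and stage below 0.5 N and angle between the y axis of coupon_center and the y axis of stage, either way round below 0.12 rad and height (world z) of coupon_center above 0.11 m and y of coupon_center in the frame of stage between -0.012 and 0.012 m and linear speed of coupon below 0.03 m/s), for 0.3 s.
At the end, for the whole second after the job is handed in: Electrode upright, released, at rest on the plate within 18 mm of the posts' midpoint along and across. Coupon still, in the fingers, all four pins pushed in over 3.5 of 6 mm (over 2 N), within 12 mm sideways, square within 0.12 rad, centre over 110 mm up; fingers clear of the stage (all of step 1 and all of step 2); the arm keeps its last pose, push and grip.
It fails at once if the coupon is pressed on the stage with more than 40 N (contact force between coupon and stage above 40 N).
It fails at once if a bystander is moved more than 30 mm (distance of any of cell, multimeter, mug, stamp, driver, jar from where it was at the start of the episode above 0.03 m).
It also fails if it takes over 58 s, if anything falls off the work surface, if the arm or the gripper's body presses on something with over 40 N, if the wrist force passes 120 N, or if a joint passes its speed limit or range.

## Robot

A 6-joint arm with a two-finger parallel gripper is mounted at the origin on the work surface. World frame = base frame: x ahead of the robot, y to its left, z up, the work surface at z = 0. Lengths are in m, angles in degrees, forces in N, time in s.
With the tool pointing down it reaches from about 0.25 to 0.725 m from the base axis. Payload 9.7 kg.
Tool frame: the origin (TCP) lies between the finger pads; the fingertips stand 22 mm ahead of it and the grasp point (between the pads) lies 3 mm ahead of it; z points along the fingers, y is the line along which they close (so a half turn about z gives the same grasp; the last joint's range is limited). The gripper opens to 85 mm and grips with 20 to 120 N. Pads are 22 mm wide; open, the fingers measure 114 mm over their backs; the gripper's body (76 mm by 85 mm) begins 54 mm behind the grasp point. The pads swing forward as they close: fully open they stand 13 mm farther back than shut.
Start: joints at [71.391, 4.979, 10.078, 95.1, 0, 90], TCP at [0.176, 0.521, 0.253] pointing down, gripper open.
Joint ranges: [-179.16, 179.16], [-48.56, 103.87], [-65.8, 70.77], [-126.05, 130.52], [-82.76, 87.17], [-180, 180]. Speed limits (degrees/s): [127.2, 127.2, 147.25, 180, 180, 180].

## Interface

Orientations are given as [roll, pitch, yaw] about the fixed x, y, z axes, in that order (R = Rz(yaw) Ry(pitch) Rx(roll)).
In Python, from workcell import bot, viewer, finder gives the robot as it stands.
- The arm moves only by the tool move_arm, never from a script. Its arguments are lists of equal length, an entry for each row: "offset": the shift along the tool's x, y, z in cm, a list of three; "twist": the turn, a rotation vector about the tool's x, y, z in rad, a list of three; "grip": the opening, from 0 (shut) to 1 (fully open). In form: {"offset": [[x, y, z], ...], "twist": [[ax, ay, az], ...], "grip": [grip, ...]}. A call has 1 to 5 rows; each row shifts and turns the commanded pose from where the row before left it, along the tool's axes as they then stand; what a row does not reach is not made up. A row lasts 1/10 s, in which the tool goes at most 50 mm and 8.59 degrees, less where a joint would pass 70% of its speed; a pose out of reach is approached as far as the arm can. A call is refused whole if a number of a shift passes 5 or a number of a turn 0.15, either way. A call with a gripper value outside its range is refused whole. The fingers move at their own pace and stop on an object; "force" is the grip in N (left out, the last holds). Time passes only in rows, so rows that do not move let the fingers close. It gives the time, the measured TCP pose, the force, the opening and the grip force at its end, in the units of the state.
- bot.get_obs(): the state, without advancing time (a new reading comes with each control period).
- viewer.camera(name): name is "scene" or "top"; returns a dict with "color" (480x640x3 uint8, red, green, blue), "depth" (480x640 float32, m along the optical axis (not along the pixel's ray), 0 where there is no reading), "vfov" (degrees; the focal length in pixels is half the picture's height over the tangent of half this angle, whatever the lens; pixels are square), "cx", "cy" (the principal point, pixels), "position" and "attitude" of the camera in the world. Camera axes: x right, y down, z forward; pixel columns grow to the right and rows downward; lengths in m; the calibration is good to about 2 mm. A picture is of the moment at which its call begins.
- bot.job_done(): hands the job in; it is judged then, once.
Trained networks look in a picture, given as the dict that the camera call returned (one of the last four; its "shot" number tells which), for a name from the list of things; names that differ only in an ending like _2 or _b are one class to them, and where a whole thing is asked for, a point or a joint stands for the part that bears it (a point fixed in the world has none). Each returns a list of dicts, best first, with "p" (0 to 1); they miss things now and then, are a little off and sometimes report something else, mostly with a low value. They report only what shows in the picture. A call takes as long as a camera call. They do not tell look-alikes from the thing itself.
- finder.boxes_of(picture, thing): "position" ([column, row] in pixels, amid what is visible of it).
- finder.pinpoint(picture, thing): "position" ([column, row] in pixels: a listed point, or the origin of a listed thing).
The state is a dict: "time": time; "q": joint angles; "qd": joint speeds; "joint_efforts": joint torques, N m; "ee_pos": TCP position; "tcp_rot": TCP orientation; "wrist_force": force on the tool from outside, world axes, zero at the start; "torque": the same for the moment, N m; "opening": finger opening in m; "grasp_force": force on a finger pad.
Only numpy, scipy, OpenCV 4.12 (cv2) and the standard library are available. Lean on these libraries where they do the work, as an engineer would, in place of code of your own. Each camera call takes 0.05 s, during which the arm holds its last target. There are 200 camera calls.

## Working session

There is one attempt and no reset: what is moved stays moved. The work goes in short steps, Python scripts to look and compute and a tool call to move; the robot and the scene stay as the last step left them, time stands still between calls to the robot, and variables do not carry over. Pictures are saved under pics/ and viewed, at most 10 in all, crops included, and the job is handed in when it is done.

Besides the shell and the picture viewer there is one more tool, called by a JSON object that holds its "op" and its "data", one argument or row to a line. move_arm: Moves the arm, as the interface text tells. Its arguments: {"type":"object","properties":{"offset":{"type":"array","items":{"type":"array","items":{"type":"number"}}},"twist":{"type":"array","items":{"type":"array","items":{"type":"number"}}},"grip":{"type":"array","items":{"type":"number"}},"force":{"type":"number"}},"required":["offset","twist","grip"]}

```bash
ls; mkdir -p pics; cat > h.py <<'E'
import numpy as np, cv2, json
from scipy.spatial.transform import Rotation as R
from workcell import bot, viewer, finder
def f(p): return p["color"].shape[0]/2/np.tan(np.radians(p["vfov"])/2)
def camR(p):
    a=np.array(p["attitude"],float)
    return a if a.shape==(3,3) else R.from_euler('xyz',a,degrees=True).as_matrix()
def cloud(p):
    d=p["depth"]; v,u=np.mgrid[:d.shape[0],:d.shape[1]]
    c=np.stack([(u-p["cx"])/f(p)*d,(v-p["cy"])/f(p)*d,d],-1)
    w=c@camR(p).T+np.array(p["position"]); w[d==0]=np.nan
    return w
def ray(p,uv,z):
    r=camR(p)@np.array([(uv[0]-p["cx"])/f(p),(uv[1]-p["cy"])/f(p),1]); o=np.array(p["position"])
    return o+r*(z-o[2])/r[2]
def save(p,n,crop=None,s=1):
    im=p["color"][:,:,::-1]
    if crop: im=im[crop[1]:crop[3],crop[0]:crop[2]]
    cv2.imwrite("pics/"+n,cv2.resize(im,None,fx=s,fy=s,interpolation=cv2.INTER_CUBIC))
E
python3 - <<'E'
from h import *
for n in("scene","top"):
    p=viewer.camera(n); save(p,n+"0.png"); print(n,p["position"],p["attitude"],p["vfov"],p["cx"],p["cy"])
    np.savez("/tmp/"+n,**{k:v for k,v in p.items()})
    w=cloud(p)
    for t,z in(("electrode_center",.035),("earth_plate",0),("coupon_center",.033),("stage",0),("stage_axis",.09),("cell",0),("mug",0),("jar",0),("stamp",0),("multimeter",0),("driver",0)):
        for r in finder.pinpoint(p,t)[:4]:
            print(t,round(r["p"],2),np.round(r["position"]),np.round(ray(p,r["position"],z),3))
print(bot.get_obs())
E
```

```text
pics
scene [1.32610554 0.05099292 0.6131965 ] [-123.43571288    1.06251103   94.25075441] 55.57220987307602 323.9292870326498 245.933427708265
electrode_center 0.97 [396. 246.] [0.446 0.141 0.035]
electrode_center 0.83 [410. 221.] [0.332 0.182 0.035]
electrode_center 0.58 [328. 291.] [ 0.617 -0.004  0.035]
earth_plate 0.85 [233. 297.] [ 0.602 -0.205  0.   ]
coupon_center 0.87 [188. 229.] [ 0.39  -0.366  0.033]
coupon_center 0.66 [248. 236.] [ 0.415 -0.212  0.033]
stage 0.62 [424. 311.] [0.626 0.187 0.   ]
stage_axis 0.73 [428. 278.] [0.635 0.185 0.09 ]
cell 0.88 [329. 289.] [ 0.566 -0.005  0.   ]
cell 0.62 [143. 270.] [ 0.519 -0.437  0.   ]
mug 0.68 [305. 368.] [ 0.787 -0.033  0.   ]
jar 0.74 [226. 361.] [ 0.778 -0.175  0.   ]
stamp 0.94 [144. 267.] [ 0.509 -0.439  0.   ]
multimeter 0.56 [339. 252.] [0.424 0.009 0.   ]
multimeter 0.47 [231. 299.] [ 0.61  -0.208  0.   ]
driver 0.85 [516. 275.] [0.498 0.4   0.   ]
driver 0.23 [330. 292.] [ 0.577 -0.003  0.   ]
top [ 0.47065846 -0.04532013  1.37019569] [-175.56878217    0.65123571  -90.29449494] 47.5047956027235 312.99157737985996 234.7
[... 844 characters left out ...]
17. 150.] [ 0.794 -0.042  0.   ]
{'time': 1.2, 'q': array([ 7.13912533e+01,  4.97722451e+00,  1.00769324e+01,  9.51008501e+01,
       -1.88069866e-04,  8.99996858e+01]), 'qd': array([ 0.0394468 ,  0.00779232, -0.01730123, -0.03780851,  0.04161519,
        0.03469819]), 'joint_efforts': array([ 9.59783247e-04, -5.20092380e+01,  4.64866197e+01,  1.59560419e-03,
        8.86228145e-05, -1.26936857e-05]), 'ee_pos': array([0.1755007 , 0.52122385, 0.25328874]), 'tcp_rot': array([-1.79998858e+02,  1.88063602e-04,  1.61391568e+02]), 'wrist_force': array([0.49525597, 0.03176411, 0.06919709]), 'torque': array([ 0.00113528,  0.0286469 , -0.06237064]), 'grasp_force': 0.0, 'opening': 0.08532053122505377}
```

View pics/scene0.png

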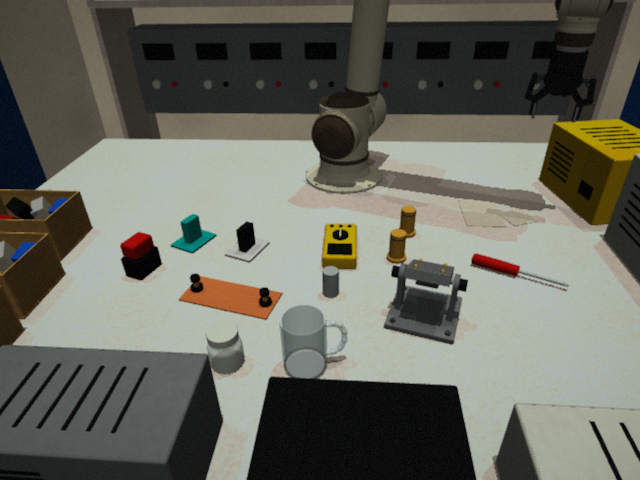

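View pics/top0.png

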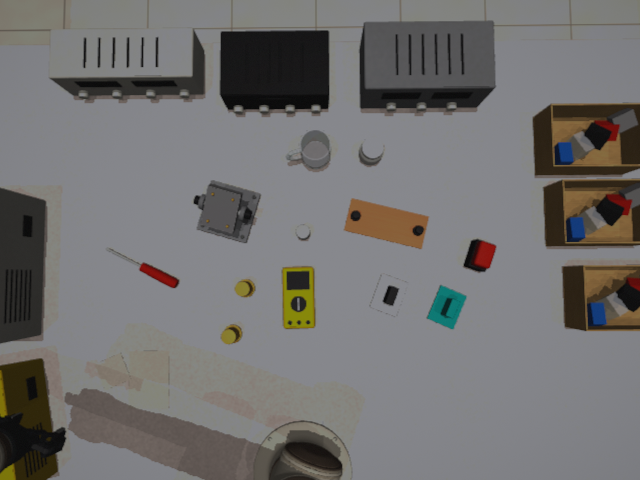

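Candidates: brass electrodes at top px (245,288) and (231,334), of which the first is farther from the base (0.47 m against 0.37 m) and so the one meant. Coupons are at (390,295) with the black grip (meant) and (447,307) turquoise (decoy). The plate is at (386,224), the stage at (228,211) and the cell at (303,232), close to the straight path.

```bash
cat > m.py <<'E'
from h import *
P={n:dict(np.load("/tmp/%s.npz"%n,allow_pickle=True)) for n in("scene","top")}
def rect(xy):
    (c,s,a)=cv2.minAreaRect((xy*1000).astype(np.float32)); return np.round(c),np.round(s),round(a,1)
for n,p in P.items():
    w=cloud(p); col=cv2.cvtColor(p["color"],cv2.COLOR_RGB2HSV).astype(int); H,S,V=col[...,0],col[...,1],col[...,2]
    def near(c,r): return np.hypot(w[...,0]-c[0],w[...,1]-c[1])<r
    z=w[...,2]
    print(n,"bench z",np.nanmedian(z[near((.5,-.1),.03)]))
    for c in((.45,.137),(.33,.17)):
        m=near(c,.04)&(z>.06); print("elec",rect(w[m][:,:2]),np.nanmedian(z[m]),m.sum())
    m=near((.6,-.21),.13)&(S>120)&(H<15)&(z<.012); print("plate",rect(w[m][:,:2]),m.sum())
    m=near((.6,-.21),.13)&(z>.028)&(z<.06); k,l=cv2.connectedComponents(m.astype(np.uint8))
    for i in range(1,k):
        if (l==i).sum()>8: print(" post",np.round(np.nanmean(w[l==i],0),3),(l==i).sum())
    m=near((.43,-.215),.07)&(z>.045); print("grip",rect(w[m][:,:2]),np.nanmedian(z[m]),m.sum())
    m=near((.43,-.215),.07)&(z>.0035); print("coupon",rect(w[m][:,:2]),m.sum())
    m=near((.63,.185),.1)&(z>.004)&(z<.02); print("base",rect(w[m][:,:2]),m.sum())
    m=near((.625,.183),.038)&(z>.085); q=w[m]
    for _ in range(3):
        c=np.median(q,0); A=np.c_[q[:,:2]-c[:2],np.ones(len(q))]; s,*_=np.linalg.lstsq(A,q[:,2],rcond=None); e=abs(A@s-q[:,2]); q=q[e<max(.004,1.5*np.median(e))]
    print("face",np.round(c,3),"slope",np.degrees(np.arctan(np.hypot(*s[:2]))),"dir",np.degrees(np.arctan2(s[1],s[0])),len(q),np.median(e))
    m=near((.43,0),.1)&(z>.006);print("meter",rect(w[m][:,:2]),np.nanmax(z[m]))
    m=near((.575,0),.03)&(z>.03);print("cell",rect(w[m][:,:2]),np.nanmedian(z[m]))
p=P["top"]; a=p["color"][180:350,190:460,::-1]; cv2.imwrite("pics/crop.png",cv2.resize(a,None,fx=2.9,fy=2.9,interpolation=cv2.INTER_CUBIC))
E
python3 m.py
```

```text
scene bench z 0.0019317870728395858
elec (array([445., 142.]), array([34., 37.]), 67.0) 0.07058202382618217 172
elec (array([333., 173.]), array([38., 34.]), 48.8) 0.07067655026366826 143
plate (array([ 606., -210.]), array([200.,  86.]), 75.4) 2173
 post [ 0.588 -0.288  0.037] 80
 post [ 0.627 -0.133  0.037] 86
grip (array([ 426., -214.]), array([24., 48.]), 70.5) 0.06265557115525877 223
coupon (array([ 433., -217.]), array([126., 133.]), 10.4) 979
base (array([634., 180.]), array([188., 158.]), 58.5) 2900
face [0.618 0.185 0.108] slope 24.576593959394327 dir -17.117499673702323 199 0.00028925538316358634
meter (array([423.,   8.]), array([153.,  76.]), 1.2) 0.04551836839530987
cell (array([582.,  -3.]), array([35., 31.]), 2.8) 0.05600465137648236
top bench z 0.0003363643794620508
elec (array([446., 140.]), array([35., 33.]), 89.2) 0.06998101107746879 187
elec (array([334., 172.]), array([34., 34.]), 72.9) 0.07006542808029803 188
plate (array([ 605., -214.]), array([198.,  83.]), 76.2) 1754
 post [ 0.624 -0.135  0.038] 54
 post [ 0.586 -0.289  0.038] 52
grip (array([ 427., -216.]), array([21., 44.]), 69.3) 0.06558953027448078 174
coupon (array([ 429., -216.]), array([134., 138.]), 78.0) 1068
base (array([629., 187.]), array([193., 193.]), 42.2) 1211
face [0.626 0.183 0.109] slope 25.466364297963366 dir -15.121065530679662 735 0.0015798148652562405
meter (array([428.,  -5.]), array([191., 178.]), 6.7) 0.04808553421788231
cell (array([581.,  -4.]), array([32., 32.]), 44.9) 0.05993373869563379
```

View pics/crop.png

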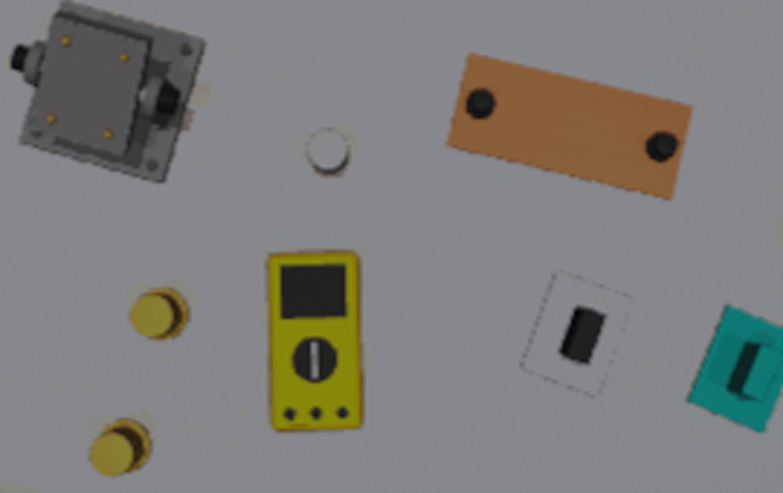

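The crop confirms my choices: the target electrode is the upper brass one (crop 160,315), the coupon with the black grip is at (582,335), and the stage has its four pins showing and its low edge towards the robot. I'm moving above the electrode now.

{"op": "move_arm", "data": {
  "offset": [
    [-3.8,-2.7,1],
    [-3.8,-2.7,1],
    [-3.8,-2.7,1],
    [-3.8,-2.7,1],
    [-3.8,-2.7,1]
  ],
  "twist": [
    [0,0,0],
    [0,0,0],
    [0,0,0],
    [0,0,0],
    [0,0,0]
  ],
  "grip": [1,1,1,1,1]
}}

```text
time: 1.7
ee_pos: [0.3132, 0.3311, 0.203]
tcp_rot: [180.0, 0.0, 161.4]
wrist_force: [1.2, 0.5, 0.1]
opening: 0.0857
grasp_force: 0.0
```

{"op": "move_arm", "data": {
  "offset": [
    [-3.8,-2.7,1],
    [-3.8,-2.7,1],
    [-3.8,-2.7,1],
    [-3.8,-2.7,1],
    [-3.8,-2.7,1]
  ],
  "twist": [
    [0,0,0],
    [0,0,0],
    [0,0,0],
    [0,0,0],
    [0,0,-0.08]
  ],
  "grip": [1,1,1,1,1]
}}

```text
time: 2.2
ee_pos: [0.4504, 0.1423, 0.1532]
tcp_rot: [180.0, 0.0, 166.0]
wrist_force: [0.7, 0.7, -0.4]
opening: 0.0853
grasp_force: 0.0
```

```bash
cat >> h.py <<'E'
def go(pos,yaw,tilt=0):
    """remaining offset (cm) and turn (rad) in tool axes; tilt about tool y leaning fingers to -tool x side"""
    o=bot.get_obs(); A=R.from_euler('xyz',o["tcp_rot"],degrees=True)
    T=R.from_euler('xyz',[180,0,yaw],degrees=True)*R.from_euler('y',-tilt,degrees=True)
    print("t",o["time"],"pos",np.round(o["ee_pos"],4),"rot",np.round(o["tcp_rot"],1),"q",np.round(o["q"],0),"F",np.round(o["wrist_force"],1),"grip",o["opening"],o["grasp_force"])
    print("offset cm",np.round(A.inv().apply(np.array(pos)-o["ee_pos"])*100,2),"twist",np.round((A.inv()*T).as_rotvec(),3),"target z-axis",np.round(T.apply([0,0,1]),3))
E
python3 -c "
from h import *
go([.446,.141,.048],166)"
```

```text
t 2.2 pos [0.4504 0.1423 0.1532] rot [180.   0. 166.] q [ 18.  -7. -12.  84.   0.  32.] F [ 0.7  0.7 -0.4] grip 0.08532223862567032 0.0
offset cm [ 0.4  -0.24 10.52] twist [0.001 0.001 0.   ] target z-axis [ 0.  0. -1.]
```

{"op": "move_arm", "data": {
  "offset": [
    [0.4,-0.2,3],
    [0,0,3],
    [0,0,2.5],
    [0,0,2],
    [0,0,0]
  ],
  "twist": [
    [0,0,0],
    [0,0,0],
    [0,0,0],
    [0,0,0],
    [0,0,0]
  ],
  "grip": [1,1,1,1,1]
}}

```text
time: 2.7
ee_pos: [0.4435, 0.1425, 0.0458]
tcp_rot: [-179.9, -0.2, 166.0]
wrist_force: [-0.7, 1.3, 0.1]
opening: 0.0856
grasp_force: 0.0
```

{"op": "move_arm", "data": {
  "offset": [
    [0,0,0],
    [0,0,0],
    [0,0,0],
    [0,0,0],
    [0,0,0]
  ],
  "twist": [
    [0,0,0],
    [0,0,0],
    [0,0,0],
    [0,0,0],
    [0,0,0]
  ],
  "grip": [0.2,0.2,0.2,0.2,0.2],
  "force": 30
}}

```text
time: 3.2
ee_pos: [0.4457, 0.1431, 0.0496]
tcp_rot: [180.0, 0.1, 166.0]
wrist_force: [-1.9, -2.7, 5.3]
opening: 0.0353
grasp_force: 29.4
```

{"op": "move_arm", "data": {
  "offset": [
    [0,0,0],
    [0,0,0],
    [0,0,0],
    [0,0,-2],
    [0,0,-3]
  ],
  "twist": [
    [0,0,0],
    [0,0,0],
    [0,0,0],
    [0,0,0],
    [0,0,0]
  ],
  "grip": [0.2,0.2,0.2,0.2,0.2]
}}

```text
time: 3.7
ee_pos: [0.4439, 0.1428, 0.0974]
tcp_rot: [-179.9, -0.2, 166.0]
wrist_force: [0.8, -0.4, -3.3]
opening: 0.035
grasp_force: 30.8
```

```bash
python3 -c "
from h import *
p=viewer.camera('scene'); save(p,'g1.png',(300,120,500,290),3)
go([.606,-.212,.16],166)"
```

```text
t 3.75 pos [0.4463 0.1435 0.1036] rot [179.9   0.2 166. ] q [ 18.  -7. -18.  78.   0.  32.] F [2.4 0.5 2.9] grip 0.03537755457106951 31.165714859962463
offset cm [-24.13 -30.61  -5.63] twist [ 0.002  0.004 -0.   ] target z-axis [ 0.  0. -1.]
```

View pics/g1.png

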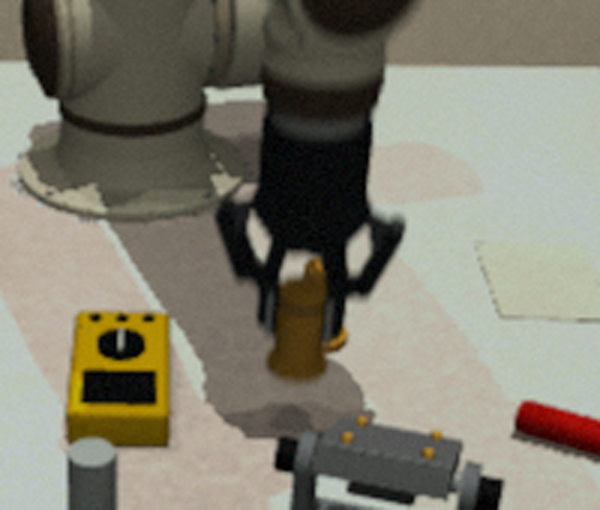

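The picture shows the electrode held upright in the fingers at about (298,320), clear of the bench. Next I carry it over to the plate.

{"op": "move_arm", "data": {
  "offset": [
    [0,0,-4],
    [-2,-2.6,-2],
    [-2.8,-3.5,0],
    [-2.8,-3.5,0],
    [-2.8,-3.5,0]
  ],
  "twist": [
    [0,0,0],
    [0,0,0],
    [0,0,0],
    [0,0,0],
    [0,0,0]
  ],
  "grip": [0.2,0.2,0.2,0.2,0.2]
}}

```text
time: 4.25
ee_pos: [0.5149, -0.0106, 0.1587]
tcp_rot: [180.0, 0.1, 166.0]
wrist_force: [0.6, 0.1, -3.7]
opening: 0.0352
grasp_force: 31.7
```

{"op": "move_arm", "data": {
  "offset": [
    [-2.8,-3.5,0],
    [-2.8,-3.5,0],
    [-2.8,-3.5,0],
    [-2.8,-3.5,0],
    [-2.5,-3.5,0]
  ],
  "twist": [
    [0,0,0],
    [0,0,0],
    [0,0,0],
    [0,0,0],
    [0,0,0]
  ],
  "grip": [0.2,0.2,0.2,0.2,0.2]
}}

```text
time: 4.75
ee_pos: [0.6054, -0.214, 0.158]
tcp_rot: [180.0, -0.0, 166.0]
wrist_force: [1.3, 0.4, -2.4]
opening: 0.0355
grasp_force: 31.7
```

{"op": "move_arm", "data": {
  "offset": [
    [0,0,0],
    [0,0,3],
    [0,0,2]
  ],
  "twist": [
    [0,0,0],
    [0,0,0],
    [0,0,0]
  ],
  "grip": [0.2,0.2,0.2]
}}

```text
time: 5.05
ee_pos: [0.6045, -0.2123, 0.1067]
tcp_rot: [180.0, -0.1, 165.9]
wrist_force: [-1.0, 0.4, -4.6]
opening: 0.0356
grasp_force: 31.8
```

```bash
python3 -c "
from h import *
go([.606,-.210,.0525],166)"
```

```text
t 5.05 pos [ 0.6045 -0.2123  0.1067] rot [ 1.800e+02 -1.000e-01  1.659e+02] q [-19.  17.   8.  81.   0.  -5.] F [-1.   0.4 -4.6] grip 0.03563209340304393 31.77059233188629
offset cm [-0.09  0.25  5.42] twist [ 0.    -0.001 -0.001] target z-axis [ 0.  0. -1.]
```

{"op": "move_arm", "data": {
  "offset": [
    [0,0.1,3],
    [0,0,1.5],
    [0,0,0.6],
    [0,0,0.2],
    [0,0,0]
  ],
  "twist": [
    [0,0,0],
    [0,0,0],
    [0,0,0],
    [0,0,0],
    [0,0,0]
  ],
  "grip": [0.2,0.2,0.2,0.2,0.2]
}}

```text
time: 5.55
ee_pos: [0.6055, -0.2113, 0.0563]
tcp_rot: [-180.0, 0.1, 166.0]
wrist_force: [0.5, 0.6, -3.8]
opening: 0.0349
grasp_force: 31.7
```

{"op": "move_arm", "data": {
  "offset": [
    [0,0,0],
    [0,0,0],
    [0,0,0],
    [0,0,0]
  ],
  "twist": [
    [0,0,0],
    [0,0,0],
    [0,0,0],
    [0,0,0]
  ],
  "grip": [0.4,0.6,0.7,0.7]
}}

```text
time: 5.95
ee_pos: [0.6054, -0.2114, 0.0561]
tcp_rot: [-180.0, 0.1, 166.0]
wrist_force: [-0.3, 0.2, -0.3]
opening: 0.0598
grasp_force: 0.0
```

{"op": "move_arm", "data": {
  "offset": [
    [0,0,-2],
    [0,0,-4],
    [0,0,-4],
    [4,0,-1],
    [4,0,0]
  ],
  "twist": [
    [0,0,0],
    [0,0,0],
    [0,0,0],
    [0,0,0],
    [0,0,0]
  ],
  "grip": [0.7,0.7,0.7,0.7,0.7]
}}

```text
time: 6.45
ee_pos: [0.5281, -0.1921, 0.1678]
tcp_rot: [-180.0, 0.2, 166.0]
wrist_force: [-1.1, 0.7, 0.2]
opening: 0.06
grasp_force: 0.0
```

```bash
python3 -c "
from h import *
go([.4265,-.215,.12],159.5)
for n in ('top','scene'):
    p=viewer.camera(n); w=cloud(p); z=w[...,2]
    m=(np.hypot(w[...,0]-.606,w[...,1]+.21)<.04)&(z>.06)&(z<.078); print(n,m.sum(),np.round(np.nanmean(w[m],0),3),(w[m][:,:2].min(0)+w[m][:,:2].max(0))/2)
    np.savez('/tmp/'+n+'2',**p)
save(p,'g2.png',(130,150,330,320),3)
"
```

```text
t 6.45 pos [ 0.5281 -0.1921  0.1678] rot [-180.     0.2  166. ] q [-20.   5.   1.  85.  -0.  -6.] F [-1.1  0.7  0.2] grip 0.05996228786105149 0.0
offset cm [ 9.33 -4.68  4.74] twist [-0.     0.004  0.113] target z-axis [ 0.  0. -1.]
top 1 [ 0.614 -0.195  0.066] [ 0.61366599 -0.19460507]
scene 248 [ 0.61  -0.208  0.071] [ 0.60607945 -0.20949235]
```

View pics/g2.png

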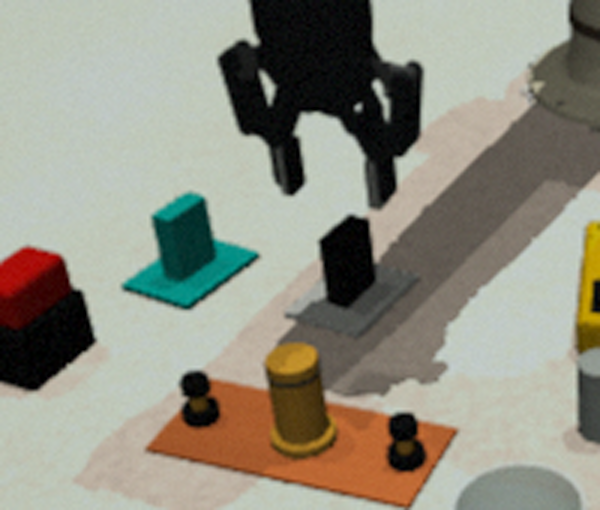

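The electrode stands upright at crop (298,400), midway between the posts, and measures (0.606, -0.2095). Next is the coupon.

{"op": "move_arm", "data": {
  "offset": [
    [4,-2,1.7],
    [4,-2,1.5],
    [1.2,-0.8,1.5],
    [0,0,0],
    [0,0,0]
  ],
  "twist": [
    [0,0,0],
    [0,0,0],
    [0,0,0.113],
    [0,0,0],
    [0,0,0]
  ],
  "grip": [0.7,0.7,0.7,0.7,0.7]
}}

```text
time: 7.05
ee_pos: [0.4272, -0.2164, 0.1191]
tcp_rot: [180.0, 0.1, 159.6]
wrist_force: [1.4, -0.7, 0.4]
opening: 0.0596
grasp_force: 0.0
```

```bash
python3 -c "
from h import *
go([.4265,-.215,.042],159.5)
P={n:dict(np.load('/tmp/%s.npz'%n,allow_pickle=True)) for n in('scene','top')}
# stage: face-plane refit + pins (brass) + yaw from face edges
for n,p in P.items():
    w=cloud(p); hsv=cv2.cvtColor(p['color'],cv2.COLOR_RGB2HSV).astype(int); z=w[...,2]
    reg=(np.hypot(w[...,0]-.62,w[...,1]-.185)<.075)&(z>.07)
    m=reg&(hsv[...,1]>90)&(hsv[...,0]>8)&(hsv[...,0]<35)
    k,l,st,ce=cv2.connectedComponentsWithStats(m.astype(np.uint8))
    for i in range(1,k):
        print(n,'pin',np.round(ce[i],1),st[i][4],np.round(np.nanmedian(w[l==i],0),4))
"
```

```text
t 7.05 pos [ 0.4272 -0.2164  0.1191] rot [1.800e+02 1.000e-01 1.596e+02] q [-27.  -5. -15.  80.   0.  -6.] F [ 1.4 -0.7  0.4] grip 0.05964986216002171 0.0
offset cm [0.13 0.1  7.71] twist [0.    0.001 0.002] target z-axis [ 0.  0. -1.]
scene pin [420.1 260.1] 8 [0.5919 0.1743 0.1   ]
scene pin [415.2 265.6] 13 [0.6511 0.1561 0.1289]
scene pin [445. 265.] 9 [0.608  0.2191 0.1   ]
scene pin [442.4 270.6] 15 [0.6647 0.2025 0.1283]
scene pin [393.5 273.5] 2 [0.6288 0.1215 0.0927]
scene pin [460. 289.] 1 [0.6617 0.2402 0.0865]
top pin [212.1 193.9] 8 [0.6626 0.2    0.1287]
top pin [232.1 199.1] 8 [0.6497 0.1532 0.131 ]
top pin [207.  220.5] 8 [0.604  0.2168 0.1017]
top pin [226.7 226. ] 7 [0.5909 0.1703 0.1006]
```

{"op": "move_arm", "data": {
  "offset": [
    [0.1,0.1,3],
    [0,0,3],
    [0,0,1.7],
    [0,0,0],
    [0,0,0]
  ],
  "twist": [
    [0,0,0],
    [0,0,0],
    [0,0,0],
    [0,0,0],
    [0,0,0]
  ],
  "grip": [0.7,0.7,0.7,0.7,0.7]
}}

```text
time: 7.55
ee_pos: [0.4272, -0.2148, 0.0424]
tcp_rot: [-180.0, 0.1, 159.6]
wrist_force: [0.1, -1.2, 0.6]
opening: 0.0596
grasp_force: 0.0
```

{"op": "move_arm", "data": {
  "offset": [
    [0,0,0],
    [0,0,0],
    [0,0,0],
    [0,0,0],
    [0,0,0]
  ],
  "twist": [
    [0,0,0],
    [0,0,0],
    [0,0,0],
    [0,0,0],
    [0,0,0]
  ],
  "grip": [0.1,0.1,0.1,0.1,0.1],
  "force": 60
}}

```text
time: 8.05
ee_pos: [0.4266, -0.2152, 0.0424]
tcp_rot: [-180.0, 0.1, 159.5]
wrist_force: [0.0, -0.4, 6.4]
opening: 0.0194
grasp_force: 59.6
```

{"op": "move_arm", "data": {
  "offset": [
    [0,0,0],
    [0,0,0],
    [0,0,0],
    [0,0,0]
  ],
  "twist": [
    [0,0,0],
    [0,0,0],
    [0,0,0],
    [0,0,0]
  ],
  "grip": [0.1,0.1,0.1,0.1]
}}

```text
time: 8.45
ee_pos: [0.4266, -0.2152, 0.0425]
tcp_rot: [-180.0, 0.1, 159.5]
wrist_force: [0.4, -0.9, 5.9]
opening: 0.0193
grasp_force: 59.6
```

{"op": "move_arm", "data": {
  "offset": [
    [0,0,-3],
    [0,0,-5],
    [0,0,-5],
    [0,2,-4],
    [0,4,-3]
  ],
  "twist": [
    [0,0,0],
    [0,0,0],
    [0,0,0],
    [0,0,0],
    [0,0,-0.07]
  ],
  "grip": [0.1,0.1,0.1,0.1,0.1]
}}

```text
time: 8.95
ee_pos: [0.4469, -0.1595, 0.2443]
tcp_rot: [-180.0, 0.2, 163.3]
wrist_force: [1.2, 0.4, -2.0]
opening: 0.0196
grasp_force: 59.0
```

```bash
cat > pr.py <<'E'
from h import *
import sys
def tgt(h,t=25.3,d=.0425,psi=-16.3):
    a,b=np.radians(t),np.radians(psi); n=np.array([-np.sin(a)*np.cos(b),-np.sin(a)*np.sin(b),np.cos(a)])
    fm=np.array([.6279,.1866,.1148])-.006*n
    return fm+n*(d+h)
if __name__=="__main__":
    h=float(sys.argv[1]); go(tgt(h),163.7,25.3); print(tgt(h))
E
python3 -c "
from pr import *
go(tgt(.05)+[0,0,.06],163.7,0)"
```

```text
t 8.95 pos [ 0.4469 -0.1595  0.2443] rot [-180.     0.2  163.3] q [-20.  -6.  -2.  94.  -0.  -3.] F [ 1.2  0.4 -2. ] grip 0.019628389463163982 58.99865448474884
offset cm [-3.73 38.32 -0.89] twist [-0.001  0.003 -0.006] target z-axis [ 0.  0. -1.]
```

{"op": "move_arm", "data": {
  "offset": [
    [-0.4,4.3,-0.2],
    [-0.4,4.3,-0.2],
    [-0.4,4.3,-0.2],
    [-0.4,4.3,-0.2],
    [-0.4,4.3,0]
  ],
  "twist": [
    [0,0,0],
    [0,0,0],
    [0,0,0],
    [0,0,0],
    [0,0,-0.006]
  ],
  "grip": [0.1,0.1,0.1,0.1,0.1]
}}

```text
time: 9.45
ee_pos: [0.5274, 0.0437, 0.2496]
tcp_rot: [180.0, 0.0, 163.9]
wrist_force: [0.6, 0.5, -0.9]
opening: 0.019
grasp_force: 59.0
```

{"op": "move_arm", "data": {
  "offset": [
    [-0.4,4.2,0],
    [-0.4,4.2,0],
    [-0.4,4.2,0],
    [-0.3,4,0],
    [0,0,0]
  ],
  "twist": [
    [0,0,0],
    [0,0,0],
    [0,0,0],
    [0,0,0],
    [0,0,0]
  ],
  "grip": [0.1,0.1,0.1,0.1,0.1]
}}

```text
time: 9.95
ee_pos: [0.5883, 0.2012, 0.2473]
tcp_rot: [-180.0, -0.1, 164.1]
wrist_force: [-0.9, -1.1, -2.9]
opening: 0.0194
grasp_force: 59.4
```

{"op": "move_arm", "data": {
  "offset": [
    [0,0,0],
    [0,0,0],
    [0,0,0],
    [0,0,0]
  ],
  "twist": [
    [0,-0.11,0],
    [0,-0.11,0],
    [0,-0.11,0],
    [0,-0.11,0]
  ],
  "grip": [0.1,0.1,0.1,0.1]
}}

```text
time: 10.35
ee_pos: [0.5875, 0.1966, 0.2496]
tcp_rot: [180.0, 25.5, 163.8]
wrist_force: [-0.7, -0.2, -2.3]
opening: 0.0193
grasp_force: 59.5
```

```bash
python3 pr.py .03
```

```text
t 10.35 pos [0.5875 0.1966 0.2496] rot [180.   25.5 163.8] q [ 25.  -5.  -4.  71. -17.  39.] F [-0.7 -0.2 -2.3] grip 0.019266222146995096 59.49580729007721
offset cm [2.02 0.17 7.31] twist [0.001 0.003 0.002] target z-axis [ 0.41  -0.12  -0.904]
[0.60062301 0.19457635 0.17492149]
```

{"op": "move_arm", "data": {
  "offset": [
    [1,0.1,3],
    [1,0.1,3],
    [0,0,1.8],
    [0,0,0]
  ],
  "twist": [
    [0,0,0],
    [0,0,0],
    [0,0,0],
    [0,0,0]
  ],
  "grip": [0.1,0.1,0.1,0.1]
}}

```text
time: 10.75
ee_pos: [0.6015, 0.1936, 0.1667]
tcp_rot: [-179.8, 25.0, 163.9]
wrist_force: [-0.8, -0.4, -2.3]
opening: 0.0195
grasp_force: 59.5
```

```bash
python3 pr.py 0; python3 -c "
from h import *
p=viewer.camera('scene'); save(p,'s1.png',(360,180,500,340),3.7); np.savez('/tmp/s1',**p)"
```

```text
t 10.75 pos [0.6015 0.1936 0.1667] rot [-179.8   25.   163.9] q [ 24.  -3. -11.  62. -16.  38.] F [-0.8 -0.4 -2.3] grip 0.019469734876262575 59.49136197566986
offset cm [-0.27  0.08  2.21] twist [-0.002 -0.006  0.003] target z-axis [ 0.41  -0.12  -0.904]
[0.61292842 0.190978   0.14779901]
```

View pics/s1.png

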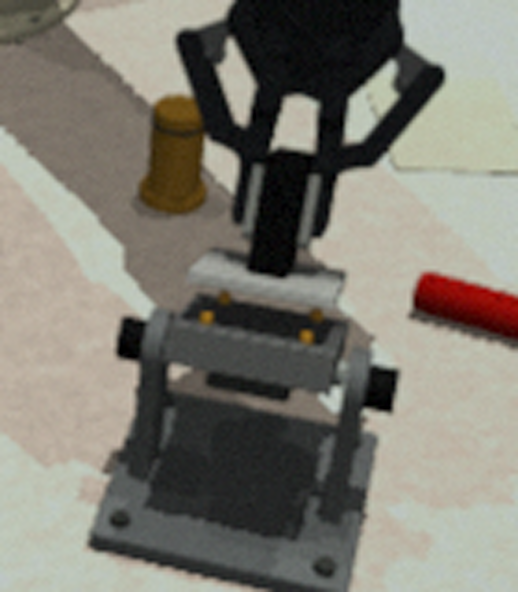

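The picture shows the coupon at (265,275), level with and parallel to the face, with the pins at (207,317) and (307,336) below it and the cheeks clear. I'm approaching now.

{"op": "move_arm", "data": {
  "offset": [
    [-0.3,0.1,0.5],
    [0,0,0.5],
    [0,0,0.4],
    [0,0,0],
    [0,0,0]
  ],
  "twist": [
    [0,-0.003,0],
    [0,0,0],
    [0,0,0],
    [0,0,0],
    [0,0,0]
  ],
  "grip": [0.1,0.1,0.1,0.1,0.1]
}}

```text
time: 11.3
ee_pos: [0.6114, 0.1934, 0.1589]
tcp_rot: [-180.0, 25.4, 163.9]
wrist_force: [0.3, -0.4, -2.3]
opening: 0.0195
grasp_force: 59.5
```

```bash
python3 pr.py 0; python3 -c "
from h import *
print(bot.get_obs()['torque'])"
```

```text
t 11.3 pos [0.6114 0.1934 0.1589] rot [-180.    25.4  163.9] q [ 24.  -2. -11.  61. -16.  37.] F [ 0.3 -0.4 -2.3] grip 0.01952002176448777 59.49141204357147
offset cm [ 0.28 -0.19  1.09] twist [0.001 0.001 0.002] target z-axis [ 0.41  -0.12  -0.904]
[0.61292842 0.190978   0.14779901]
[ 0.10357375  0.52261095 -0.02173818]
```

{"op": "move_arm", "data": {
  "offset": [
    [0,0,0.2],
    [0,0,0],
    [0,0,0.1],
    [0,0,0],
    [0,0,0]
  ],
  "twist": [
    [0,0,0],
    [0,0,0],
    [0,0,0],
    [0,0,0],
    [0,0,0]
  ],
  "grip": [0.1,0.1,0.1,0.1,0.1]
}}

```text
time: 11.8
ee_pos: [0.6126, 0.1931, 0.1561]
tcp_rot: [-180.0, 25.4, 163.9]
wrist_force: [1.1, -0.8, -2.4]
opening: 0.0193
grasp_force: 59.5
```

```bash
python3 pr.py 0; python3 -c "
from h import *
print(bot.get_obs()['torque'])"
```

```text
t 11.8 pos [0.6126 0.1931 0.1561] rot [-180.    25.4  163.9] q [ 24.  -2. -12.  61. -16.  37.] F [ 1.1 -0.8 -2.4] grip 0.01925620939937696 59.491522908210754
offset cm [ 0.28 -0.2   0.79] twist [0.001 0.001 0.002] target z-axis [ 0.41  -0.12  -0.904]
[0.61292842 0.190978   0.14779901]
[ 0.17131878  0.52403298 -0.03075417]
```

{"op": "move_arm", "data": {
  "offset": [
    [0.2,-0.2,0.1],
    [0,0,0.1],
    [0,0,0.1],
    [0,0,0],
    [0,0,0]
  ],
  "twist": [
    [0,0,0],
    [0,0,0],
    [0,0,0],
    [0,0,0],
    [0,0,0]
  ],
  "grip": [0.1,0.1,0.1,0.1,0.1]
}}

```text
time: 12.3
ee_pos: [0.6115, 0.1912, 0.1525]
tcp_rot: [-180.0, 25.4, 163.9]
wrist_force: [-2.7, -0.8, 0.3]
opening: 0.0192
grasp_force: 59.9
```

```bash
python3 pr.py 0; python3 -c "
from h import *
print(bot.get_obs()['torque'])"
```

```text
t 12.3 pos [0.6115 0.1912 0.1525] rot [-180.    25.4  163.9] q [ 24.  -2. -12.  60. -16.  37.] F [-2.7 -0.8  0.3] grip 0.019237371447274405 59.92948114871979
offset cm [0.07 0.02 0.49] twist [0.001 0.001 0.003] target z-axis [ 0.41  -0.12  -0.904]
[0.61292842 0.190978   0.14779901]
[-0.0859157   0.9356565  -0.18108111]
```

{"op": "move_arm", "data": {
  "offset": [
    [0,0,0.1],
    [0,0,0],
    [0,0,0.1],
    [0,0,0],
    [0,0,0]
  ],
  "twist": [
    [0,0,0],
    [0,0,0],
    [0,0,0],
    [0,0,0],
    [0,0,0]
  ],
  "grip": [0.1,0.1,0.1,0.1,0.1]
}}

```text
time: 12.8
ee_pos: [0.6125, 0.1911, 0.1509]
tcp_rot: [180.0, 25.4, 163.9]
wrist_force: [-3.6, -0.6, 1.8]
opening: 0.0192
grasp_force: 60.2
```

```bash
python3 pr.py 0; python3 -c "
from h import *
print(bot.get_obs()['torque'])"
```

```text
t 12.8 pos [0.6125 0.1911 0.1509] rot [180.   25.4 163.9] q [ 24.  -2. -12.  60. -16.  37.] F [-3.6 -0.6  1.8] grip 0.01922764372134678 60.176002979278564
offset cm [0.09 0.   0.3 ] twist [0.001 0.002 0.002] target z-axis [ 0.41  -0.12  -0.904]
[0.61292842 0.190978   0.14779901]
[-0.07285413  1.03302366 -0.19109714]
```

{"op": "move_arm", "data": {
  "offset": [
    [0,0,0.1],
    [0,0,0],
    [0,0,0],
    [0,0,0]
  ],
  "twist": [
    [0,0,0],
    [0,0,0],
    [0,0,0],
    [0,0,0]
  ],
  "grip": [0.1,0.1,0.1,0.1]
}}

```text
time: 13.2
ee_pos: [0.6129, 0.191, 0.15]
tcp_rot: [180.0, 25.4, 163.9]
wrist_force: [-5.3, -0.2, 3.5]
opening: 0.0193
grasp_force: 60.3
```

```bash
cat > pf.py <<'E'
from pr import *
a,b=np.radians(25.3),np.radians(-16.3); n=np.array([-np.sin(a)*np.cos(b),-np.sin(a)*np.sin(b),np.cos(a)]); y=np.array([-np.sin(b),np.cos(b),0]); x=np.cross(y,n)
F,T=[],[]
o=bot.get_obs()
for k in("wrist_force","torque"):
    v=np.array(o[k]); 
    v=v-np.array([.5,-.5,-2.4] if k=="wrist_force" else [.13,.523,-.025])
    print(k,"x,y,n:",np.round([v@x,v@y,v@n],2))
go(tgt(0),163.7,25.3)
E
python3 pf.py
```

```text
wrist_force x,y,n: [-2.62 -1.32  7.73]
torque x,y,n: [-0.35  0.38  0.04]
t 13.2 pos [0.6129 0.191  0.15  ] rot [180.   25.4 163.9] q [ 24.  -2. -12.  60. -16.  37.] F [-5.3 -0.2  3.5] grip 0.019267246743217472 60.30721127986908
offset cm [0.09 0.   0.2 ] twist [0.001 0.002 0.002] target z-axis [ 0.41  -0.12  -0.904]
```

{"op": "move_arm", "data": {
  "offset": [
    [0,0,0.05],
    [0,0,0],
    [0,0,0],
    [0,0,0]
  ],
  "twist": [
    [0,0,0],
    [0,0,0],
    [0,0,0],
    [0,0,0]
  ],
  "grip": [0.1,0.1,0.1,0.1]
}}

```text
time: 13.6
ee_pos: [0.6131, 0.1909, 0.1495]
tcp_rot: [180.0, 25.4, 163.9]
wrist_force: [-5.2, -0.1, 4.2]
opening: 0.0195
grasp_force: 60.6
```

```bash
python3 pf.py; python3 -c "
from h import *
p=viewer.camera('scene'); save(p,'s2.png',(360,180,500,340),3.7); np.savez('/tmp/s2',**p)"
```

```text
wrist_force x,y,n: [-2.23 -1.23  8.39]
torque x,y,n: [-0.41  0.47  0.02]
t 13.6 pos [0.6131 0.1909 0.1495] rot [180.   25.4 163.9] q [ 24.  -2. -12.  60. -16.  37.] F [-5.2 -0.1  4.2] grip 0.01948589613371456 60.55716097354889
offset cm [ 0.09 -0.    0.15] twist [0.001 0.002 0.002] target z-axis [ 0.41  -0.12  -0.904]
```

View pics/s2.png

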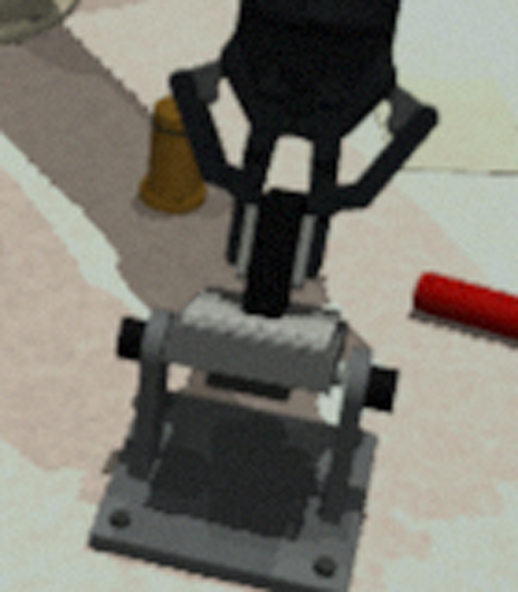

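The picture shows the coupon seated on the face with no pins visible, centred between the cheeks. I'll check its tilt against the face plane offline and press a little further.

```bash
cat > pl.py <<'E'
from pr import *
import sys
def plane(path,lo,hi):
    p=dict(np.load(path,allow_pickle=True)); w=cloud(p).reshape(-1,3); a,b=np.radians(25.3),np.radians(-16.3)
    n=np.array([-np.sin(a)*np.cos(b),-np.sin(a)*np.sin(b),np.cos(a)]); y=np.array([-np.sin(b),np.cos(b),0]); x=np.cross(y,n)
    fm=np.array([.6279,.1866,.1148])-.006*n; q=(w-fm)@np.c_[x,y,n]*1000
    m=(abs(q[:,0])<43)&(abs(q[:,1])<33)&(q[:,2]>lo)&(q[:,2]<hi); q=q[m]
    for _ in range(4):
        A=np.c_[q[:,:2],np.ones(len(q))]; s,*_=np.linalg.lstsq(A,q[:,2],rcond=None); e=abs(A@s-q[:,2]); q=q[e<max(1,2*np.median(e))]
    print(path,"slope x,y deg",np.degrees(np.arctan(s[:2])),"height mm",s[2],len(q),"x range",np.percentile(q[:,0],[2,98]))
plane("/tmp/scene.npz",-4,5); plane("/tmp/top.npz",-4,5)
for f in sys.argv[1:]: plane(f,2,14)
E
python3 pl.py /tmp/s2.npz
```

```text
/tmp/scene.npz slope x,y deg [-0.05880077 -0.08168673] height mm 3.3390642748848927 275 x range [-41.23401812  41.69842459]
/tmp/top.npz slope x,y deg [0.14034344 0.05761594] height mm 1.4210635646639413 547 x range [-41.92767221  41.55163188]
/tmp/s2.npz slope x,y deg [-0.14104974 -0.02706968] height mm 9.358677581975998 226 x range [-41.1405678   41.79895569]
```

{"op": "move_arm", "data": {
  "offset": [
    [0,0,0.05],
    [0,0,0],
    [0,0,0],
    [0,0,0]
  ],
  "twist": [
    [0,0,0],
    [0,0,0],
    [0,0,0],
    [0,0,0]
  ],
  "grip": [0.1,0.1,0.1,0.1]
}}

```text
time: 14.05
ee_pos: [0.6131, 0.1909, 0.1495]
tcp_rot: [180.0, 25.4, 163.9]
wrist_force: [-9.2, -0.4, 7.2]
opening: 0.0192
grasp_force: 61.4
```

```bash
python3 pf.py
```

```text
wrist_force x,y,n: [-4.34 -2.65 12.66]
torque x,y,n: [-0.73  0.81 -0.01]
t 14.05 pos [0.6131 0.1909 0.1495] rot [180.   25.4 163.9] q [ 24.  -2. -12.  60. -16.  37.] F [-9.2 -0.4  7.2] grip 0.019236298905095563 61.3903534412384
offset cm [ 0.09 -0.    0.15] twist [0.001 0.002 0.003] target z-axis [ 0.41  -0.12  -0.904]
```

The face slope is confirmed at 25.3°. The coupon's tilt agrees within 0.1°, and its top is 6.0 mm above the face, which means flush, at about 13 N. I'll hold still and then hand in.

{"op": "move_arm", "data": {
  "offset": [
    [0,0,0],
    [0,0,0],
    [0,0,0],
    [0,0,0],
    [0,0,0]
  ],
  "twist": [
    [0,0,0],
    [0,0,0],
    [0,0,0],
    [0,0,0],
    [0,0,0]
  ],
  "grip": [0.1,0.1,0.1,0.1,0.1]
}}

```text
time: 14.55
ee_pos: [0.6131, 0.1909, 0.1495]
tcp_rot: [180.0, 25.4, 163.9]
wrist_force: [-9.2, -1.0, 7.9]
opening: 0.0194
grasp_force: 61.4
```

```bash
python3 -c "
from h import *
p=viewer.camera('scene'); w=cloud(p); m=(np.hypot(w[...,0]-.606,w[...,1]+.21)<.04)&(w[...,2]>.06); print(m.sum(),np.round(np.nanmean(w[m],0),3))
print(bot.get_obs()['wrist_force']); print(bot.job_done())"
```

```text
245 [ 0.61  -0.208  0.072]
[-9.51316112 -0.79558367  7.33589346]
the job is handed in; nothing more can be done
None
```

I handed the job in at about 14.6 s, with the electrode standing released midway between the posts and the coupon held flush on the 25.3° face at about 13 N; the hand-in returned no verdict, so whether it passed is not known.

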